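Set the rock-salt crusher's gap lever and load it

TASK

Get the salt crusher ready for the next batch: first swing its gap lever until the lever's pointed nose points at the brass clip on the quadrant, and only then put the lump of rock salt from the counter into the crusher's open hopper. Leave the clip where it is, let go of everything, and do not disturb the bowl, the jar or the spoon.

Things in the scene. Friction and masses are not known exactly. Their poses are not given: they have to be found in the camera images.
- crusher: Grey salt crusher, fixed; place and yaw differ each time. Origin at the counter surface, z up. Base plate x -110 to 110, y -210 to 190, 20 mm high. Square open steel hopper centred at (0, 110) mm, rim 155 mm above the counter. Upright lever pivot at (0, -40) mm; an aluminium quadrant with black ticks curves round it on the -y side, radius 122 to 178 mm, top 60 mm up.
- hopper_floor (a point): Centre of the hopper's inner floor, 90 mm above the counter. Axes as the crusher's. The hopper is 150 by 150 mm inside, 65 mm deep from rim to floor, its walls 5 mm thick.
- gap_lever (a joint): Angle of the gap lever about its upright pivot, rad. At 0 the lever points along the crusher's -y axis (straight away from the hopper); positive is counter-clockwise from above, which swings the lever's free end to the crusher's +x. Stops at -0.85 and +0.85. It stays where it is left: friction about 2 N at the knob, no spring.
- lever_knob (a point): On the axis of the lever's upright black cylindrical knob, 28 mm in diameter and 55 mm tall (80 to 135 mm above the counter), this point 110 mm above the counter and 112 mm from the pivot. Nothing else stands higher than 82 mm within 100 mm of the knob. Its -y axis points from the pivot out along the lever.
- lever_nose (a point): Tip of the lever's pointed steel nose, 146 mm from the pivot, 74 mm above the counter. Its -y axis points from the pivot out along the lever (a flat steel bar 16 mm wide, top 80 mm above the counter).
- set_clip (a joint): Angle of the brass clip about the same pivot, rad, same zero and sense as the lever: when both read the same, the nose points at the middle of the clip. The clip sits stiffly on the quadrant (about 9 N would shift it).
- clip_mark (a point): Middle of the inner edge of the brass clip's top, 153 mm from the pivot, 74 mm above the counter. The clip is a block 22 mm wide and 30 mm long on the quadrant's outer edge, a dark line along its middle; its -y axis points outward from the pivot. The lever passes inside it without touching.
- salt_lump: The only loose lump of salmon-pink rock salt on the counter, about 0.3 kg: a chipped block 80 mm long (its x), 50 mm wide (its y) and 50 mm tall, lying on its flat underside. Its two long sides (facing its +y and -y) are flat and upright up to about 40 mm. Origin at the centre of its underside.
- lump_center (a point): Middle of the salt lump, 25 mm above its underside.
- clay_bowl: Bystander: terracotta bowl, 120 mm across, 50 mm tall; origin at the centre of its underside.
- spice_jar: Bystander: closed amber spice jar, 90 mm in diameter, 140 mm tall; origin at the centre of its underside.
- wood_spoon: Bystander: wooden spoon, 200 mm long, lying along its x axis; origin near its middle, on the counter.
Mind the look-alikes: they are no part of the job. What is shaped like the salt_lump but orange, turquoise or white is not meant.

How it is judged (in metres and radians):
On the way:
1. the lever's nose points at the clip (within 0.08 rad) and is still, the salt lump not yet in the hopper (angle between the y axis of lever_nose and the y axis of clip_mark, either way round below 0.08 rad and velocity of joint gap_lever between -0.1 and 0.1 rad/s and horizontal distance between lump_center and hopper_floor above 0.11 m), for 0.3 s.
At the end, for the whole second after the job is handed in: The lever's nose points at the clip within 0.08 rad (about 4.5 degrees), the clip is within 10 mm of where it was, and the salt lump lies at rest inside the hopper, its middle below the rim and no more than 55 mm above the hopper floor (angle between the y axis of lever_nose and the y axis of clip_mark, either way round below 0.08 rad and x of lump_center in the frame of hopper_floor between -0.065 and 0.065 m and y of lump_center in the frame of hopper_floor between -0.065 and 0.065 m and z of lump_center in the frame of hopper_floor between 0.01 and 0.055 m and linear speed of salt_lump below 0.03 m/s and distance of clip_mark from where it was at the start of the episode below 0.01 m); the robot touches nothing.
It fails at once if the brass clip was shifted by more than 10 mm (distance of clip_mark from where it was at the start of the episode above 0.01 m).
It fails at once if the bowl, the jar or the spoon was pushed more than 30 mm or tipped (distance of any of clay_bowl, spice_jar, wood_spoon from where it was at the start of the episode above 0.03 m or angle between any of clay_bowl, spice_jar's own z axis and vertical above 0.5 rad).
It also fails if it takes over 61 s, if anything falls off the work surface, if the arm or the gripper's body presses on something with over 40 N, if the wrist force passes 120 N, or if a joint passes its speed limit or range.

ROBOT

A 6-joint arm with a two-finger parallel gripper is mounted at the origin on the work surface. World frame = base frame: x ahead of the robot, y to its left, z up, the work surface at z = 0. Lengths are in mm, angles in rad, forces in N, time in s.
With the tool pointing down it reaches from about 300 to 775 mm from the base axis. Payload 14.6 kg.
Tool frame: the origin (TCP) lies on the centre line of the jaws, within the pads' length; the fingertips stand 19 mm ahead of it and the grasp point (between the pads) is the TCP (bot.tip_reach is the distance from the TCP to the fingertips, in mm); y points along the fingers, x is the direction in which the jaws open and shut, and the axes are right-handed (so a half turn about y gives the same grasp; the last joint's range is limited). The gripper opens to 85 mm and grips with 20 to 120 N. Pads are 22 mm wide; open, the fingers measure 114 mm over their backs; the gripper's body (76 mm by 85 mm) begins 54 mm behind the grasp point. The pads swing forward as they close: fully open they stand 13 mm farther back than shut.
Start: joints at [-0.067, 0.3, 1.521, -0, 1.321, -0.067], TCP at [549.991, -0.002, 250.281] pointing down, gripper open.
Joint ranges: [-3.03, 3.03], [-0.79, 2.21], [0.23, 2.52], [-1.04, 4.18], [0, 3.07], [-2.55, 2.55]. Speed limits (rad/s): [2.22, 2.22, 2.57, 3.14, 3.14, 3.14].

INTERFACE

Orientations are given as a unit quaternion [w, x, y, z].
In Python, from rig import bot gives the robot as it stands. Calls block until the motion is done:
- bot.move_to(position, orientation): joint-space move of the TCP to a pose.
- bot.servo_line(position, attitude=None, speed=150, until_force=None): straight line of the TCP; attitude=None keeps the orientation; speed is the mean speed in mm/s. With until_force (N) it stops when the force on the tool has changed by that much, and returns True; else False.
- bot.move_joints(angles): joint-space move.
- bot.move_gripper(opening, grip_force=None): finger opening in mm; grip_force is the grip in N (None keeps the last); returns when the fingers have stopped.
- bot.dwell(seconds).
- bot.ik(position, orientation): joint angles nearest the present ones, or None.
- bot.read_state(): the state.
- bot.read_camera(name): name is "scene" or "side" or "wrist"; returns a dict with "image" (400x640x3 uint8, blue, green, red), "depth" (400x640 float32, mm along the optical axis (not along the pixel's ray), 0 where there is no reading), "fovy" (degrees; the focal length in pixels is half the picture's height over the tangent of half this angle, whatever the lens; pixels are square), "cx", "cy" (the principal point, pixels), "eye" and "attitude" of the camera in the world; the wrist camera has in their place "mount" (4x4, takes a point from camera to tool coordinates, whose origin is the TCP and whose axes are the tool frame's). Camera axes: x right, y down, z forward; pixel columns grow to the right and rows downward; lengths in mm; the calibration is good to about 2 mm. A picture is of the moment at which its call begins: read the wrist's pose just before it.
A pose or a line that the arm cannot do raises bot.MotionError and nothing moves.
- bot.finish_job(): hands the job in, once; it reports no verdict.
The state is a dict: "clock": time; "joint_positions": joint angles; "qvel": joint speeds; "effort": joint torques, N m; "ee_pos": TCP position; "tool_rot": TCP orientation; "ft_force": force on the tool from outside, world axes, zero at the start; "moment": the same for the moment, N m; "grip_width": finger opening in mm.
Only numpy, scipy, OpenCV 4.12 (cv2) and the standard library are available. Lean on these libraries where they do the work, as an engineer would, in place of code of your own. Each camera call takes 0.05 s, during which the arm holds its last target. There are 200 camera calls.

## Working session

There is one attempt and no reset: what is moved stays moved. The work goes in short steps, each a Python script; the robot and the scene stay as the last script left them, time stands still between calls to the robot, and variables do not carry over. Pictures are saved under pics/ and viewed, about 8 in all and at most 12, crops included, and the job is handed in when it is done.

```bash
ls; mkdir -p pics; cat > h.py <<'E'
import numpy as np, cv2
from scipy.spatial.transform import Rotation as R
from rig import bot
def rot(q): return R.from_quat(np.roll(q,-1)).as_matrix() if np.size(q)==4 else np.array(q)
def cam(n):
    s=bot.read_state(); c=bot.read_camera(n)
    if n=="wrist":
        T=np.eye(4);T[:3,:3]=rot(s["tool_rot"]);T[:3,3]=s["ee_pos"];T=T@np.array(c["mount"])
        c["Rm"],c["t"]=T[:3,:3],T[:3,3]
    else: c["Rm"],c["t"]=rot(c["attitude"]),np.array(c["eye"])
    c["f"]=200/np.tan(np.radians(c["fovy"])/2); return c
def ray(c,uv,z):
    uv=np.atleast_2d(uv).astype(float)
    d=np.c_[(uv[:,0]-c["cx"])/c["f"],(uv[:,1]-c["cy"])/c["f"],np.ones(len(uv))]@c["Rm"].T
    return c["t"]+d*((z-c["t"][2])/d[:,2])[:,None]
def cloud(c):
    v,u=np.mgrid[:400,:640]; z=c["depth"]
    p=np.stack([(u-c["cx"])/c["f"]*z,(v-c["cy"])/c["f"]*z,z],-1)@c["Rm"].T+c["t"]
    p[z==0]=np.nan; return p
E
python3 - <<'E'
from h import *
for n in("scene","side"):
    c=cam(n); cv2.imwrite(f"pics/{n}0.png",c["image"]); print(n,c["fovy"],c["cx"],c["cy"],c["t"],c["Rm"].round(3).tolist(), {k for k in c})
c=cam("wrist");cv2.imwrite("pics/wrist0.png",c["image"]);print(c["t"],c["Rm"].round(3),c["fovy"]);print(bot.read_state())
a=[cv2.imread(f"pics/{n}0.png") for n in("scene","side")]
np.save("c.npy",0)
E
```

```text
pics
scene 53.92787580621558 321.92896149729376 192.62059367375468 [1036.57424717 -651.45820951  789.47606327] [[0.81, 0.351, -0.47], [0.586, -0.495, 0.642], [-0.007, -0.795, -0.606]] {'cy', 'f', 'Rm', 'eye', 'fovy', 'cx', 't', 'image', 'attitude', 'depth'}
side 46.607885483578414 320.4554299325081 200.14493109443458 [ -267.19446633 -1003.9477867    933.83531676] [[0.808, -0.312, 0.499], [-0.589, -0.442, 0.677], [0.009, -0.841, -0.541]] {'cy', 'f', 'Rm', 'eye', 'fovy', 'cx', 't', 'image', 'attitude', 'depth'}
[550.14034983  79.05329287 373.18874007] [[ 1.    -0.001 -0.001]
 [-0.001 -0.95  -0.312]
 [-0.     0.312 -0.95 ]] 62.01972870592114
{'clock': 0.15, 'joint_positions': array([-6.66060987e-02,  3.00339879e-01,  1.52142649e+00, -4.07782366e-05,
        1.32071629e+00, -6.65880885e-02]), 'qvel': array([ 0.00062305, -0.00314984, -0.00069683, -0.00122823, -0.00022206,
        0.00166835]), 'effort': array([ 1.15317634e-03, -5.43663168e+01, -3.61884356e+01, -9.07762978e-05,
        3.16729136e-03,  4.75633647e-05]), 'ee_pos': array([ 5.49838785e+02, -4.47502708e-03,  2.49858697e+02]), 'tool_rot': array([ 7.07113715e-01, -7.07099707e-01,  3.17689141e-04,  3.12102477e-04]), 'ft_force': array([0.11340293, 0.80212878, 0.27042902]), 'moment': array([0.0323641 , 0.00838013, 0.01387739]), 'grip_width': 85.0870832196143}
```

View pics/scene0.png

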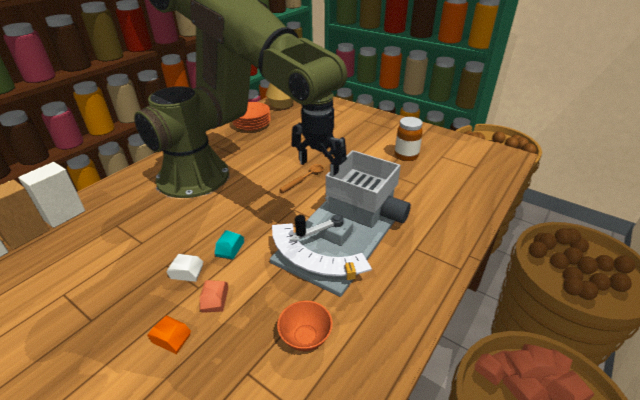

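View pics/side0.png

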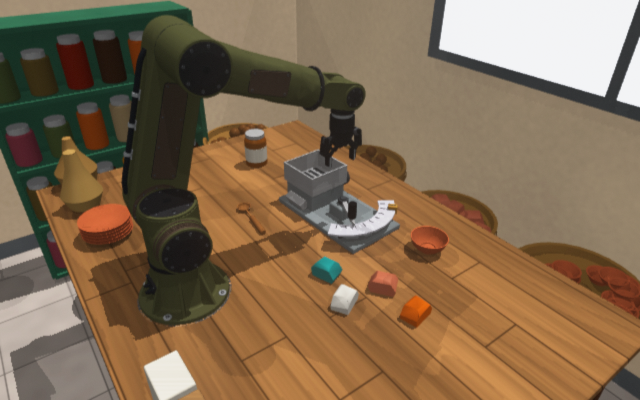

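Look-alikes in the scene view: turquoise (229,244), white (185,267), orange (170,334) and salmon-pink (213,296). Only the last fits the colour description. The lever knob is at (300,226) and the brass clip at (350,270).

```bash
cat > m.py <<'E'
from h import *
from scipy.optimize import least_squares
C={n:cam(n) for n in("scene","side")}
for n,c in C.items():
    P=cloud(c); Z=P[...,2]; hsv=cv2.cvtColor(c["image"],cv2.COLOR_BGR2HSV); H,S,V=cv2.split(hsv)
    # hopper rim
    m=((abs(Z-155)<4)&(S<60)&(P[...,0]>250)&(P[...,0]<850)&(abs(P[...,1])<400)).astype(np.uint8)
    k,l,st,ce=cv2.connectedComponentsWithStats(cv2.dilate(m,np.ones((5,5))))
    i=1+np.argmax(st[1:,4]); q=P[(l==i)&(m>0)][:,:2].astype(np.float32)
    print(n,"rim",len(q),cv2.minAreaRect(q))
    # quadrant top
    b=((abs(Z-60)<5)&(S<60)&(V>140)); q=P[b&(P[...,0]>250)&(P[...,0]<900)][:,:2]; print("quad",len(q),np.median(q,0))
    # brass clip
    px=P[b&(P[...,0]>250)&(P[...,0]<900)]; 
    d=np.linalg.norm(P[...,:2]-np.median(q,0),axis=-1)
    m=(abs(Z-74)<4)&(H>12)&(H<32)&(S>110)&(d<250); v,u=np.where(m); print("clip",m.sum(),np.median(u),np.median(v),P[m][:,:2].mean(0), cv2.minAreaRect(P[m][:,:2].astype(np.float32)))
    m=(abs(Z-135)<5)&(V<60)&(d<250); v,u=np.where(m); print("knobtop",m.sum(),u.mean(),v.mean(),P[m][:,:2].mean(0))
    # lump
    m=((H<9)&(S>80)&(S<190)&(V>120)&(Z>12)&(Z<60)&(P[...,1]<0)).astype(np.uint8)
    k,l,st,ce=cv2.connectedComponentsWithStats(m)
    for i in range(1,k):
        if st[i,4]>60:
            s=P[l==i]; t=s[s[:,2]>np.nanpercentile(s[:,2],98)-8]; print("lump",st[i],ce[i],s[:,2].max(),cv2.minAreaRect(t[:,:2].astype(np.float32)),hsv[l==i].mean(0), "all",cv2.minAreaRect(s[:,:2].astype(np.float32)))
    # others heights
    
c=C["scene"]["image"]
cv2.imwrite("pics/crop1.png",np.hstack([cv2.resize(c[180:290,255:385],(520,440),interpolation=2),cv2.resize(c[275:320,190:240],(270,440))]))
E
python3 m.py
```

```text
scene rim 354 ((579.0397338867188, 175.9670867919922), (160.15003967285156, 165.72601318359375), 4.815038204193115)
quad 2042 [ 609.51329318 -102.75976125]
clip 86 350.0 267.5 [710.80807391 -95.72323613] ((708.7818603515625, -93.57384490966797), (21.612316131591797, 31.36526107788086), 47.53928756713867)
knobtop 65 299.5230769230769 218.6153846153846 [546.89120395 -78.93062592]
lump [215 282  12  20  81] [221.72839506 292.98765432] 52.11324535558538 ((492.7556457519531, -316.3514709472656), (22.594518661499023, 12.964700698852539), 87.47296142578125) [  7.69135802 167.69135802 166.7654321 ] all ((479.681884765625, -305.3241882324219), (12.981409072875977, 62.915489196777344), 36.406002044677734)
lump [200 294  23  16 130] [210.02307692 304.08461538] 50.81852040424462 ((479.4310607910156, -341.9283142089844), (38.2215576171875, 7.490558624267578), 24.867046356201172) [  7.83076923 165.52307692 190.42307692] all ((483.9436950683594, -342.0951843261719), (48.74543380737305, 19.323257446289062), 34.704063415527344)
side rim 169 ((576.0238037109375, 174.25491333007812), (165.5304412841797
[... 251 characters left out ...]
96969697 204.0909090909091 [537.74954818 -78.85259823]
lump [412 227  33  21 222] [426.14864865 234.90540541] 53.45399895490857 ((688.6480102539062, -257.51544189453125), (114.58753204345703, 85.0609130859375), 64.4187240600586) [  8.         181.77927928 149.4954955 ] all ((706.2191772460938, -257.52154541015625), (113.40585327148438, 102.67646789550781), 48.38703155517578)
lump [371 272  27  20 293] [384.77474403 279.23890785] 53.788333689661386 ((461.61187744140625, -321.2132263183594), (43.98112869262695, 50.37178421020508), 33.83415222167969) [  7.92150171 154.17064846 186.60750853] all ((461.7518310546875, -319.0610046386719), (48.28673553466797, 74.55162048339844), 35.410770416259766)
```

View pics/crop1.png

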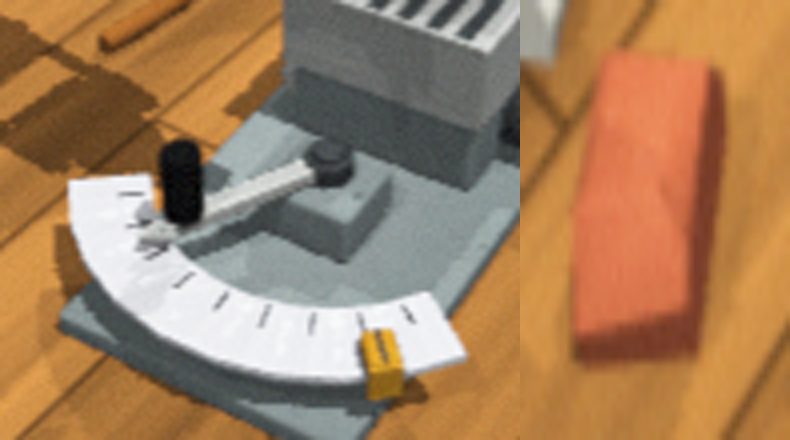

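The crop confirms a salmon-pink block as the lump. The lever sits on the crusher's -x side (nose at crop pixel 150,238) and the clip on the +x side (380,350). The hopper rim, clip radius (168 mm) and knob radius (115 mm) agree on the pivot, so I'll move the lever now.

```bash
cat >> h.py <<'E'
def down(psi):
    q=(R.from_euler('z',psi)*R.from_euler('x',-np.pi/2)).as_quat(); return list(np.roll(q,1))
yaw=np.radians(5.0); hop=np.array([577.5,175.]); piv=hop-150*np.array([-np.sin(yaw),np.cos(yaw)])
def knob(a,z=112,r=112): return [piv[0]+r*np.sin(a),piv[1]-r*np.cos(a),z]
E
python3 - <<'E'
from h import *
a0=-0.435; a1=np.arctan2(707.5-piv[0],-(-95.5-piv[1])); print(piv,a1)
bot.move_to(knob(a0,205),down(a0))
print(bot.servo_line(knob(a0),until_force=15,speed=120))
bot.move_gripper(20,grip_force=25); s=bot.read_state(); print(s["grip_width"],s["ft_force"],s["clock"])
for a in np.linspace(a0,a1,8)[1:]:
    bot.servo_line(knob(a),down(a),speed=80)
    print(round(a,3),bot.read_state()["ft_force"].round(1))
s=bot.read_state(); print(s["ee_pos"],s["grip_width"],s["clock"])
bot.move_gripper(85); bot.servo_line(knob(a1,250))
w=cam("wrist"); cv2.imwrite("pics/w1.png",w["image"])
c=cam("scene"); cv2.imwrite("pics/s1.png",c["image"])
print(bot.read_state()["clock"])
E
```

```text
[590.57336141  25.57079529] 0.7679873120602368
False
27.148048030887438 [-0.28774164 -0.05023028  3.14739926] 2.175
-0.263 [1.4 0.6 4.3]
-0.091 [3.2 1.5 4. ]
0.081 [1.7 1.5 5.4]
0.252 [2.5 2.3 4.8]
0.424 [3.4 1.7 5.8]
0.596 [1.4 0.5 6.3]
0.768 [ 5.  -1.6  4.9]
[668.21506801 -55.35839941 112.29415815] 27.40843192497226 4.9167
6.6833
```

View pics/w1.png

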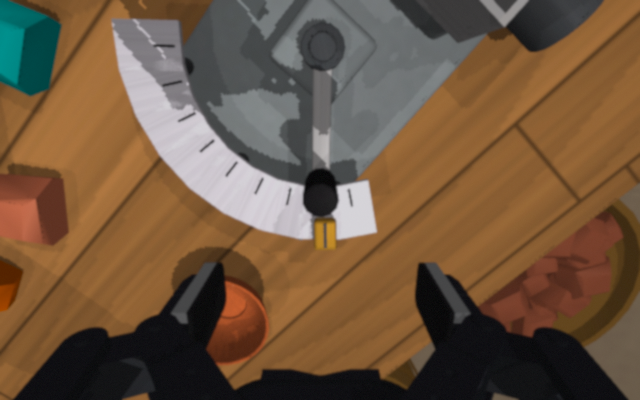

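The wrist view shows the lever (bar x≈321, from the pivot at (321,45)) running to the knob at (321,190), with the clip just beyond at (325,234), so they look nearly aligned. I'll compute the angles and look at the lump from above.

```bash
cat > look.py <<'E'
from h import *
def look(p,name,psi=0.):
    w=cam("wrist"); cv2.imwrite(name,w["image"]); P=cloud(w); Z=P[...,2]
    H,S,V=cv2.split(cv2.cvtColor(w["image"],cv2.COLOR_BGR2HSV))
    d=np.linalg.norm(P[...,:2]-np.array(p),axis=-1)
    m=((H<10)&(S>70)&(S<200)&(V>60)&(Z>8)&(Z<65)&(d<75)).astype(np.uint8)
    m=cv2.morphologyEx(m,cv2.MORPH_OPEN,np.ones((3,3)))
    k,l,st,ce=cv2.connectedComponentsWithStats(m); i=1+np.argmax(st[1:,4]); m=l==i
    print("px",ce[i],st[i]); 
    for lo,hi in((12,60),(30,60),(44,60)):
        q=P[m&(Z>lo)&(Z<hi)][:,:2].astype(np.float32); print(lo,len(q),cv2.minAreaRect(q))
    return w,P,m
E
python3 - <<'E'
from h import *
from look import look
w=cam("wrist"); H,S,V=cv2.split(cv2.cvtColor(w["image"],cv2.COLOR_BGR2HSV))
m=(H>18)&(H<30)&(S>150)&(V>90); m[:200]=0; m[260:]=0; m[:,:295]=0; m[:,350:]=0
v,u=np.where(m); c=ray(w,[[u.mean(),v.mean()]],74)[0]
b=ray(w,[[322,75],[320.5,160]],80); dd=(b[1]-b[0])[:2]
print("clip px",u.mean(),v.mean(),len(u),c,"clip ang",np.arctan2(c[0]-piv[0],piv[1]-c[1]),"bar ang",np.arctan2(dd[0],-dd[1]),[np.arctan2(x[0]-piv[0],piv[1]-x[1]) for x in b],"pivcap",ray(w,[[321,45]],88)[0])
bot.move_to([465,-275,330],down(0.)); look((465,-320),"pics/w2.png"); print(bot.read_state()["clock"])
E
```

```text
clip px 324.593147751606 233.78158458244113 467 [707.9056502  -91.10903087  74.        ] clip ang 0.7881863136700721 bar ang 0.7496121861911506 [np.float64(0.8030092834610648), np.float64(0.7615652933293634)] pivcap [589.68232559  26.33072724  88.        ]
px [319.11994485 185.08363971] [ 290  152   60   64 2176]
12 2176 ((466.1284484863281, -316.131103515625), (50.151920318603516, 76.65865325927734), 36.09177780151367)
30 1868 ((466.73602294921875, -317.07403564453125), (50.084022521972656, 69.33080291748047), 35.902366638183594)
44 1139 ((467.2479248046875, -317.31866455078125), (45.027523040771484, 48.385902404785156), 32.393798828125)
7.9667
```

View pics/w2.png

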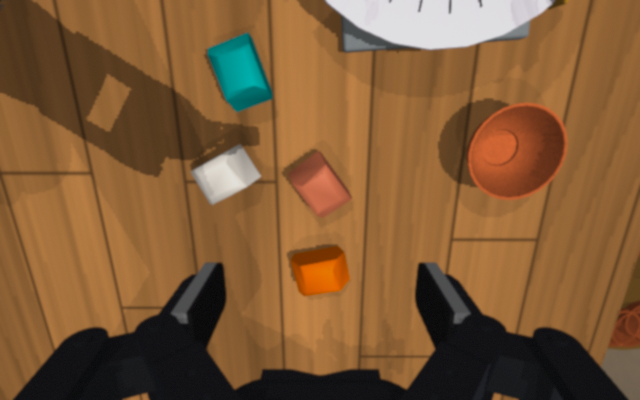

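The salmon lump is at (319,185), between white (226,174) and orange (320,270), with room for the fingers. Lever and clip differ by about 0.02 rad, well within 0.08. Next I'll grasp across the 50 mm width.

```bash
python3 - <<'E'
from h import *
p=[466.4,-316.5]; q=down(np.radians(36))
bot.move_to(p+[130],q); hit=bot.servo_line(p+[27],speed=80,until_force=10); print(hit,bot.read_state()["ee_pos"])
bot.move_gripper(30,grip_force=45); print(bot.read_state()["grip_width"])
bot.servo_line(p+[260],speed=150); s=bot.read_state(); print(s["grip_width"],s["ft_force"],s["clock"])
bot.move_to([*hop,265],down(yaw)); w=cam("wrist"); sc=cam("scene"); cv2.imwrite("pics/w3.png",np.hstack([w["image"][:,100:540],sc["image"][60:300,240:440].repeat(1,0)[:240].copy() if 0 else cv2.resize(sc["image"][60:300,240:440],(333,400))]))
print(bot.read_state()["ee_pos"],bot.read_state()["grip_width"])
E
```

```text
False [ 466.62990846 -316.65731213   27.51094971]
49.6899143464485
49.76609312322854 [ 0.56769943  0.38834953 -3.82523919] 12.3583
[577.72633062 174.1942463  265.01014029] 49.58068331394712
```

View pics/w3.png

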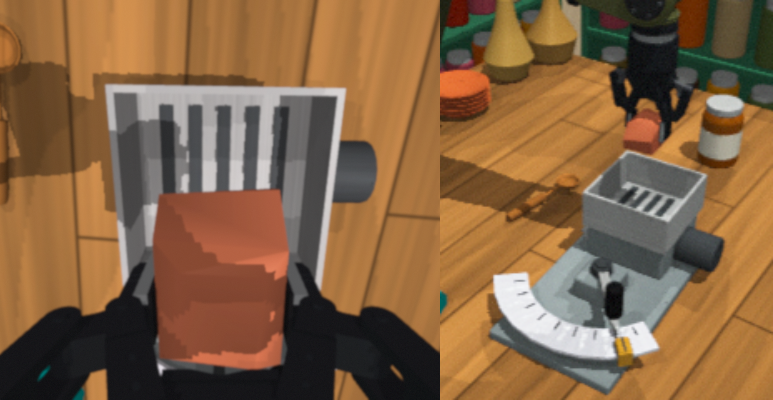

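The lump is held firmly (49.6 mm) and squared to the hopper; the visible rim corners are at about (208,87) and (445,87) in the full wrist image. I'll check centring against them, then lower and release.

```bash
python3 - <<'E'
from h import *
w=cam("wrist"); a,b=ray(w,[[207,87],[446,89]],155)[:,:2]; e=b-a
n=np.array([e[1],-e[0]])/np.linalg.norm(e); 
h=(a+b)/2+n*80; print("rim w",np.linalg.norm(e),"yaw",np.degrees(np.arctan2(e[1],e[0])),"centre",h)
t=(hop+h)/2 if np.linalg.norm(h-hop)<12 else hop
print(t)
bot.move_to([*t,265],down(yaw)); print(bot.servo_line([*t,121],speed=80,until_force=8),bot.read_state()["ee_pos"])
bot.move_gripper(66); bot.dwell(0.2); bot.servo_line([*t,290],speed=120)
bot.move_to([470,20,330],down(yaw)); bot.dwell(.3)
w=cam("wrist"); sc=cam("scene")
cv2.imwrite("pics/w4.png",np.hstack([cv2.resize(w["image"],(480,300)),cv2.resize(sc["image"][120:300,240:440],(320,300))])); cv2.imwrite("pics/wfull.png",w["image"])
P=cloud(sc); H,S,V=cv2.split(cv2.cvtColor(sc["image"],cv2.COLOR_BGR2HSV))
for n,c in(("scene",sc),("side",cam("side"))):
    P=cloud(c); H,S,V=cv2.split(cv2.cvtColor(c["image"],cv2.COLOR_BGR2HSV))
    m=(H<10)&(S>70)&(np.linalg.norm(P[...,:2]-hop,axis=-1)<75)&(P[...,2]>95); print(n,m.sum(),P[m].mean(0),P[m][:,2].max() if m.any() else 0)
print(bot.read_state()["clock"])
E
```

```text
rim w 158.94474525773015 yaw 4.419572601196929 centre [581.51055339 175.05858966]
[579.50527669 175.02929483]
False [579.65601852 175.05462687 121.39313667]
scene 307 [585.70233583 166.57425467 130.81233053] 143.60177643332509
side 176 [567.16189052 168.6530986  130.11435166] 140.85699108046606
19.8583
```

View pics/w4.png

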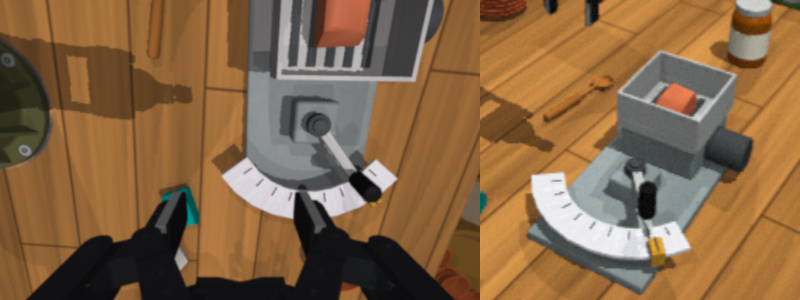

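The lump lies in the hopper (right view (678,97)), its top at about 141 mm, below the 155 mm rim. The lever still points at the clip, and the jar and spoon haven't moved. Handing in.

```bash
python3 -c "
from h import *
print(bot.finish_job())"
```

```text
the job is handed in; nothing more can be done
None
```

The crusher is set and loaded, and the job is handed in. The robot's clock read about 20 s of the 61 s allowed; no verdict was reported.

- **Lever:** I gripped the knob and swung the lever along its arc to the clip before touching the lump. A wrist-camera check put the nose within about 0.02–0.04 rad of the clip, depending on how I measured the lever; the limit is 0.08 rad. The pivot positions from two measurements agreed to about 1 mm.
- **Salt lump:** I took the salmon-pink lump, not the white, orange or turquoise look-alikes, and released it just above the hopper floor. The last check showed it near the centre, top at about 141–144 mm, below the 155 mm rim. That puts its middle about 25 mm above the floor.
- **Clip, bystanders and arm:** In the last pictures the clip, jar and spoon were where they had been. I did not re-measure the clip or the bowl after placing the lump; the arm never went near the bowl. The gripper is open and clear of everything.
- **Disagreement:** The hopper centre came out up to 5 mm different between views, so I aimed for the average, well within the 65 mm tolerance.

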